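# Scoop the oiled feet out of the stock bin into the kit box

### The job

The turned wooden feet in the blue stock bin are freshly oiled, so the gripper must not touch them. Lift the scoop up and off its hanger, use it against the corners of the bin to scoop up every foot, tip them all into the plywood kit box, and then hang the empty scoop back on the hanger. Keep the kit box upright and leave the mug, the tape measure and the screwdriver alone.

Things in the scene. Friction and masses are not known exactly. Their poses are not given: they have to be found in the camera images.
- bin: blue plastic rectangular bin, open on top, screwed to the bench. Outside 238 (its x) x 152 (y) x 50 mm high, its rim stands out 5 mm; inside 230 x 144 mm, upright walls 4 mm thick, square corners, smooth floor 4 mm thick. Origin: centre of its underside; z up; x roughly away from the robot (white label on the -x end). At the start the feet lie on the -x half and middle; the last 85 mm at the +x end are free
- kit_box: loose plywood box, open on top, 0.5 kg, outside 164 (its x) x 154 (its y) x 45 mm high, walls 6 mm, floor 6 mm. Origin: centre of its underside; z up. It may get pushed aside during the job
- hanger: dark steel stand screwed to the bench: base plate 110 x 90 x 8 mm, post 82 mm to its +x side, and two level prongs (8 mm thick, 50 mm apart centre to centre, axes 112 mm high) that run from the post to its -x, roughly toward the robot, and end in upturned red tips 16 mm to the -x side of the origin. Origin: on the bench below the seat of the hung bar. No part is higher than 128 mm
- hanger_seat (a point): point midway between the prongs where the centre of the scoop's cross bar lies when it hangs, 120 mm above the bench. The prongs dip slightly here; the upturned tips are 8 mm higher: raise the bar 15 mm or more to pass over them, then take it out toward the hanger's -x
- scoop: aluminium hand scoop, about 160 g. Flat pan 80 mm long (its x from -56 to +24), 68 mm wide, floor 1.5 mm, back and side walls 28 mm high; the front 25 mm of the floor (mouth at -x) has no side walls. A strap from the back wall carries an upright red grip and, under it, the cross bar by which it hangs level on the prongs, mouth away from the post. Origin: on the pan's underside, straight below bar and grip; z up
- scoop_grip (a point): where to hold the scoop: on the axis of its upright red grip (16 mm thick along the scoop's x, 26 mm wide along y, from 69 to 127 mm above the pan's underside), 106 mm above the underside, over the centre of mass; pinch it from above across its 16 mm
- scoop_bar (a point): centre of the scoop's steel cross bar, 8 mm thick, 76 mm long along the scoop's y, 70 mm above the pan's underside
- scoop_lip (a point): middle of the front lower edge of the pan (the lip), 56 mm toward the scoop's -x from its origin
- foot_0: turned wooden foot, round, 26 mm across, 18 mm high, edges rounded off 4 to 8 mm, 15 g, slippery with oil (friction about 0.3 on bin and scoop; slides off the pan on a slope of 25 degrees or more). Origin: centre of its underside, 9 mm from its middle. It may come to lie on its side or upside down. Six to eight feet are present
- foot_1: as foot_0
- foot_2: as foot_0
- foot_3: as foot_0
- foot_4: as foot_0
- foot_5: as foot_0
- mug: grey mug with a handle, 79 x 106 x 90 mm, standing to the right near the drawers; leave it alone. Origin: centre of its underside. Behind it, off the right far end of the bench (x beyond 0.69 m, y below -0.42 m), a tall wrapped stack of boards stands higher than the arm: keep the wrist clear of it
- tape_measure: yellow and black tape measure, 37 x 70 x 64 mm, on the bench close to the robot; leave it alone
- driver: screwdriver with a blue handle, 25 x 179 x 25 mm, lying on the bench close to the robot; leave it alone
- foot_6: as foot_0
- foot_7: as foot_0
There are look-alikes about, which are no part of the job. What is shaped like the scoop but orange is not meant.

How it is judged (in metres and radians):
On the way, in this order (a step that is already met when the one before it is completed fails the run):
1. the scoop has been lifted off the hanger: its bar is above the prongs' seat or out in front of it, 60 mm or more away (distance between scoop_bar and hanger_seat above 0.06 m), for 0.2 s.
2. at least one foot has been raised in the scoop clear above the bin's rim (((x of foot_0 in the frame of scoop between -0.056 and 0.024 m and y of foot_0 in the frame of scoop between -0.034 and 0.034 m and z of foot_0 in the frame of scoop between 0 and 0.05 m and z of foot_0 in the frame of bin above 0.055 m) or (x of foot_1 in the frame of scoop between -0.056 and 0.024 m and y of foot_1 in the frame of scoop between -0.034 and 0.034 m and z of foot_1 in the frame of scoop between 0 and 0.05 m and z of foot_1 in the frame of bin above 0.055 m) or (x of foot_2 in the frame of scoop between -0.056 and 0.024 m and y of foot_2 in the frame of scoop between -0.034 and 0.034 m and z of foot_2 in the frame of scoop between 0 and 0.05 m and z of foot_2 in the frame of bin above 0.055 m) or (x of foot_3 in the frame of scoop between -0.056 and 0.024 m and y of foot_3 in the frame of scoop between -0.034 and 0.034 m and z of foot_3 in the frame of scoop between 0 and 0.05 m and z of foot_3 in the frame of bin above 0.055 m) or (x of foot_4 in the frame of scoop between -0.056 and 0.024 m and y of foot_4 in the frame of scoop between -0.034 and 0.034 m and z of foot_4 in the frame of scoop between 0 and 0.05 m and z of foot_4 in the frame of bin above 0.055 m) or (x of foot_5 in the frame of scoop between -0.056 and 0.024 m and y of foot_5 in the frame of scoop between -0.034 and 0.034 m and z of foot_5 in the frame of scoop between 0 and 0.05 m and z of foot_5 in the frame of bin above 0.055 m) or (x of foot_6 in the frame of scoop between -0.056 and 0.024 m and y of foot_6 in the frame of scoop between -0.034 and 0.034 m and z of foot_6 in the frame of scoop between 0 and 0.05 m and z of foot_6 in the frame of bin above 0.055 m) or (x of foot_7 in the frame of scoop between -0.056 and 0.024 m and y of foot_7 in the frame of scoop between -0.034 and 0.034 m and z of foot_7 in the frame of scoop between 0 and 0.05 m and z of foot_7 in the frame of bin above 0.055 m))), for 0.2 s.
3. all feet that are present lie in the kit box (x of foot_0 in the frame of kit_box between -0.08 and 0.08 m and y of foot_0 in the frame of kit_box between -0.075 and 0.075 m and z of foot_0 in the frame of kit_box between 0 and 0.06 m and x of foot_1 in the frame of kit_box between -0.08 and 0.08 m and y of foot_1 in the frame of kit_box between -0.075 and 0.075 m and z of foot_1 in the frame of kit_box between 0 and 0.06 m and x of foot_2 in the frame of kit_box between -0.08 and 0.08 m and y of foot_2 in the frame of kit_box between -0.075 and 0.075 m and z of foot_2 in the frame of kit_box between 0 and 0.06 m and x of foot_3 in the frame of kit_box between -0.08 and 0.08 m and y of foot_3 in the frame of kit_box between -0.075 and 0.075 m and z of foot_3 in the frame of kit_box between 0 and 0.06 m and x of foot_4 in the frame of kit_box between -0.08 and 0.08 m and y of foot_4 in the frame of kit_box between -0.075 and 0.075 m and z of foot_4 in the frame of kit_box between 0 and 0.06 m and x of foot_5 in the frame of kit_box between -0.08 and 0.08 m and y of foot_5 in the frame of kit_box between -0.075 and 0.075 m and z of foot_5 in the frame of kit_box between 0 and 0.06 m and x of foot_6 in the frame of kit_box between -0.08 and 0.08 m and y of foot_6 in the frame of kit_box between -0.075 and 0.075 m and z of foot_6 in the frame of kit_box between 0 and 0.06 m and x of foot_7 in the frame of kit_box between -0.08 and 0.08 m and y of foot_7 in the frame of kit_box between -0.075 and 0.075 m and z of foot_7 in the frame of kit_box between 0 and 0.06 m), for 0.5 s.
4. the scoop hangs on the hanger again (distance between scoop_bar and hanger_seat below 0.02 m and height (world z) of scoop_bar above 0.112 m and angle between scoop's own z axis and vertical below 0.35 rad), for 0.2 s.
At the end, for the whole second after the job is handed in: every foot that is present lies at rest inside the kit box, the box stands level on the bench, and the scoop hangs at rest on the hanger: the centre of its bar within 20 mm of the seat between the prongs, not lower than 8 mm below it, the scoop within 20 degrees of level (all of step 3 and all of step 4 and angle between kit_box's own z axis and vertical below 0.1 rad and height (world z) of kit_box below 0.01 m and linear speed of each of scoop, foot_0, foot_1, foot_2, foot_3, foot_4, foot_5, foot_6, foot_7 below 0.05 m/s and linear speed of kit_box below 0.02 m/s); the robot touches nothing.
It fails at once if the gripper's fingers touch a foot (contact force between the fingers and foot_0 above 0.5 N or contact force between the fingers and foot_1 above 0.5 N or contact force between the fingers and foot_2 above 0.5 N or contact force between the fingers and foot_3 above 0.5 N or contact force between the fingers and foot_4 above 0.5 N or contact force between the fingers and foot_5 above 0.5 N or contact force between the fingers and foot_6 above 0.5 N or contact force between the fingers and foot_7 above 0.5 N).
It fails at once if the kit box is tipped by more than 25 degrees (angle between kit_box's own z axis and vertical above 0.44 rad).
It fails at once if the mug, the tape measure or the screwdriver is moved by more than 30 mm (distance of any of mug, tape_measure, driver from where it was at the start of the episode above 0.03 m).
Of foot_0, foot_1, foot_2, foot_3, foot_4, foot_5, foot_6, foot_7 only 6 to 8 are there at a start; the rules pass over those that are not, and their reading is None.
At some moment in a run one of kit_box may be knocked a few centimetres aside while the robot is not near it.
It also fails if it takes over 210 s, if anything falls off the work surface, if the arm or the gripper's body presses on something with over 40 N, if the wrist force passes 120 N, or if a joint passes its speed limit or range.

### The arm

A 7-joint arm with a two-finger parallel gripper is mounted at the origin on the work surface; the furniture and walls round the work are solid. World frame = base frame: x ahead of the robot, y to its left, z up, the work surface at z = 0. Lengths are in m, angles in degrees, forces in N, time in s.
With the tool pointing down it reaches from about 0.425 to 0.875 m from the base axis. Payload 4.7 kg.
Tool frame: the origin (TCP) lies between the finger pads; the fingertips stand 17 mm ahead of it and the grasp point (between the pads) lies 2 mm behind it; z points along the fingers, y is the line along which they close (so a half turn about z gives the same grasp; the last joint's range is limited). The gripper opens to 87 mm and grips with 3 to 60 N. Pads are 19 mm wide; open, the fingers measure 117 mm over their backs; the gripper's body (75 mm by 190 mm) begins 51 mm behind the grasp point.
Start: joints at [-65.082, 18.392, -4.016, 83.108, 1.295, 78.541, -3.26], TCP at [0.266, 0.593, 0.215] pointing down, gripper open.
Joint ranges: [-163.93, 163.93], [-17.29, 119.83], [-79.2, 71.16], [3.27, 140.29], [-89.18, 269.18], [5.43, 117.66], [-154.24, 154.24]. Speed limits (degrees/s): [147.25, 147.25, 180, 180, 180, 180, 180].

### API

Orientations are given as [roll, pitch, yaw] about the fixed x, y, z axes, in that order (R = Rz(yaw) Ry(pitch) Rx(roll)).
In Python, from cell import env, cams gives the robot as it stands.
- The arm moves only by the shell command python3 -m pendant 'ROWS' [FORCE]. ROWS is JSON, a list of rows, each an object of numbers: "tx", "ty", "tz": the shift along the tool's x, y, z each as a share of 0.05 m, from -1 to 1; "spin": the turn about the tool's z as a share of 4 degrees, from -1 to 1; "claw": the closure, from 0 (fully open) to 1 (shut). A call has 1 to 10 rows; each row shifts and turns the commanded pose from where the row before left it, along the tool's axes as they then stand; what a row does not reach is not made up. A row lasts 1/8 s, in which the tool goes at most 62.5 mm and 10.7 degrees, less where a joint would pass 70% of its speed; a pose out of reach is approached as far as the arm can. A call with a number of a shift or a turn outside -1 to 1 is refused whole. A call with a gripper value outside its range is refused whole. The fingers move at their own pace and stop on an object; FORCE is the grip in N (left out, the last holds). Time passes only in rows, so rows that do not move let the fingers close. It gives the time, the measured TCP pose, the force, the opening and the grip force at its end, in the units of the state.
- env.get_obs(): the state, without advancing time (a new reading comes with each control period).
- cams.read_camera(name): name is "scene" or "top"; returns the picture (480x640x3 uint8, red, green, blue); there is no depth.
- cams.camera_info(name): a dict with "fx", "fy", "cx", "cy" (pixels), "rvec" (rotation vector, rad) and "tvec" (3), from world to camera coordinates, as OpenCV has them. Camera axes: x right, y down, z forward; pixel columns grow to the right and rows downward; lengths in m; the calibration is good to about 2 mm. A picture is of the moment at which its call begins. camera_info takes no time and is no camera call.
- env.sign_off(): hands the job in; it is judged then, once.
The state is a dict: "time_s": time; "qpos": joint angles; "joint_velocities": joint speeds; "effort": joint torques, N m; "tool_pos": TCP position; "tool_rot": TCP orientation; "force": force on the tool from outside, world axes, zero at the start; "wrist_torque": the same for the moment, N m; "grip_width": finger opening in m; "grasp_force": force on a finger pad.
Only numpy, scipy, OpenCV 4.12 (cv2) and the standard library are available. Lean on these libraries where they do the work, as an engineer would, in place of code of your own. Each camera call takes 0.05 s, during which the arm holds its last target. There are 200 camera calls.

## Working session

There is one attempt and no reset: what is moved stays moved. The work goes in short steps, Python scripts to look and compute and a shell command to move; the robot and the scene stay as the last step left them, time stands still between calls to the robot, and variables do not carry over. Pictures are saved under pics/ and viewed, at most 14 in all, crops included, and the job is handed in when it is done.

```bash
ls; mkdir -p pics; cat > h.py <<'E'
import numpy as np, cv2
from cell import env, cams
def P(name):
    c=cams.camera_info(name);K=np.array([[c['fx'],0,c['cx']],[0,c['fy'],c['cy']],[0,0,1.]])
    return K,np.array(c['rvec'],float),np.array(c['tvec'],float)
def w(name,u,v,z):
    K,r,t=P(name);R=cv2.Rodrigues(r)[0];d=R.T@np.linalg.inv(K)@np.array([u,v,1.]);o=-R.T@t
    return (o+d*(z-o[2])/d[2]).round(4)
def px(name,p):
    K,r,t=P(name);return cv2.projectPoints(np.array([p],float).reshape(-1,3),r,t,K,None)[0].reshape(-1,2).round(1)
def shot(name,f,crop=None,s=1):
    im=cams.read_camera(name)[:,:,::-1]
    if crop: a,b,c,d=crop; im=im[b:d,a:c]
    im=cv2.resize(im,None,fx=s,fy=s,interpolation=cv2.INTER_CUBIC); cv2.imwrite('pics/'+f,im)
E
python3 - <<'E'
from h import *
shot('scene','s0.png',s=1.25);shot('top','t0.png',s=1.25)
print(env.get_obs())
for n in('scene','top'):
    K,r,t=P(n);print(n,K[0,0],K[:2,2],-cv2.Rodrigues(r)[0].T@t)
E
```

```text
pics
{'time_s': 0.1, 'qpos': array([-65.08172392,  18.43352087,  -4.01432944,  83.16563511,
         1.29454749,  78.54125033,  -3.26045335]), 'joint_velocities': array([-0.00430117, -0.13294091,  0.08890898, -0.1799413 ,  0.08220485,
        0.1243415 , -0.10181681]), 'effort': array([-1.36756339e-05, -4.92572844e+01, -4.05907910e-01, -3.13393164e+01,
       -6.42025354e-02,  3.96386767e-02,  6.21409936e-05]), 'tool_pos': array([0.26537712, 0.59282194, 0.21450532]), 'tool_rot': array([-1.79904792e+02,  5.32114602e-03,  1.55889588e+02]), 'force': array([-0.54506004, -0.2168723 ,  0.38408777]), 'wrist_torque': array([ 0.01199449, -0.01888462,  0.00431243]), 'grasp_force': 0.0, 'grip_width': 0.08717254878763037}
scene 567.0687094341198 [314.97468202 239.686674  ] [-0.77358539 -0.67393728  1.20208204]
top 507.41876781045266 [318.16932704 240.18420328] [ 0.18767331 -0.0394764   1.29498983]
```

View pics/s0.png

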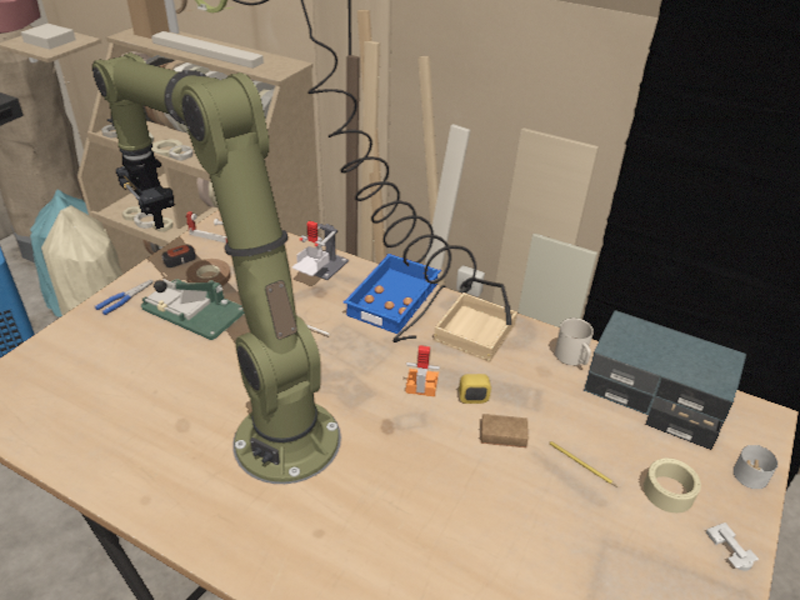

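View pics/t0.png

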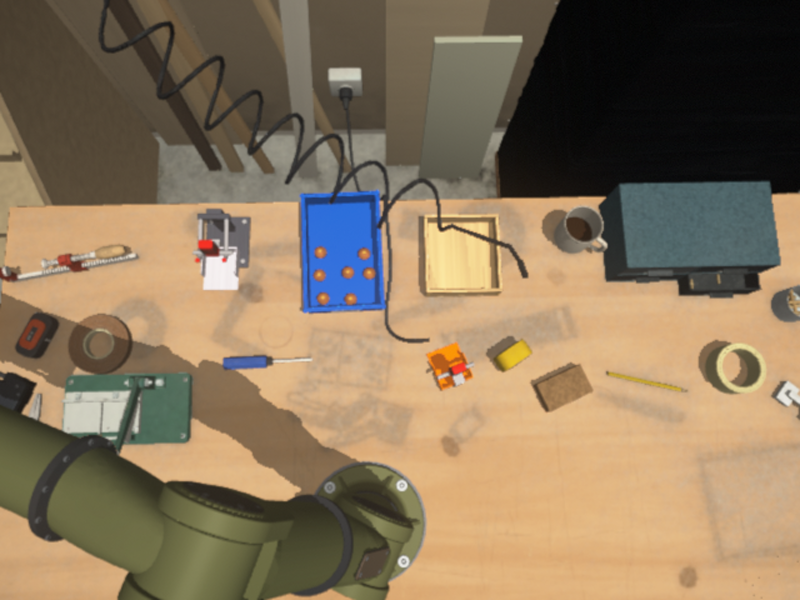

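Top view: the aluminium scoop with its red grip at (207,247) hangs on the hanger (220,240). The orange look-alike is at (450,367), and a red clamp-like item is at (75,260). The bin is at (342,252) with 7 feet, the kit box at (461,254). I choose the grey scoop with the red grip at (207,247), and check it in a close crop.

```bash
python3 - <<'E'
from h import *
a=cams.read_camera('top')[:,:,::-1]; b=cams.read_camera('scene')[:,:,::-1]
c=lambda im,x,y,w_,h_,s: cv2.resize(im[y:y+h_,x:x+w_],None,fx=s,fy=s,interpolation=cv2.INTER_CUBIC)
# top hanger crop 140..220 x160..240 x5 ; scene crop 225..285,170..230 
A=c(a,145,160,66,80,6); B=c(b,225,170,66,80,6)
cv2.imwrite('pics/hang.png',np.hstack([A,B]))
cv2.imwrite('pics/bin.png',c(a,235,150,200,110,4))
for n,u,v,z in [('top',207,247,.177),('top',342,252,.05),('top',461,254,.045),('top',301,194,.05),('top',380,194,.05),('top',384,311,.05),('top',302,311,.05),('top',421,216,.045),('top',499,216,.045),('top',501,293,.045),('top',421,294,.045),('scene',313,232,.17)]:
    print(n,u,v,w(n,u/1.25,v/1.25,z))
# cable end triangulate
K,r,t=P('top');K2,r2,t2=P('scene')
M=lambda K,r,t:K@np.c_[cv2.Rodrigues(r)[0],t]
def tri(p,q):
    X=cv2.triangulatePoints(M(K,r,t),M(K2,r2,t2),np.array(p)/1.25,np.array(q)/1.25)[:,0];X=X[:3]/X[3];print(X.round(3),px('top',X)*1.25,px('scene',X)*1.25)
tri([525.,274],[508.,322]);tri([440.,228],[467.,285])
E
```

```text
top 207 247 [0.511 0.274 0.177]
top 342 252 [0.5319 0.0375 0.05  ]
top 461 254 [ 0.5244 -0.2047  0.045 ]
top 301 194 [0.6572 0.1208 0.05  ]
top 380 194 [ 0.6544 -0.0419  0.05  ]
top 384 311 [ 0.4087 -0.045   0.05  ]
top 302 311 [0.4122 0.1179 0.05  ]
top 421 216 [ 0.607  -0.1255  0.045 ]
top 499 216 [ 0.604  -0.2871  0.045 ]
top 501 293 [ 0.4414 -0.282   0.045 ]
top 421 294 [ 0.4427 -0.1202  0.045 ]
scene 313 232 [0.4875 0.2554 0.17  ]
[ 0.459 -0.312  0.132] [[524.25 274.5 ]] [[508.5   321.875]]
[ 0.561 -0.159  0.111] [[440.625 227.5  ]] [[466.5   285.125]]
```

View pics/hang.png

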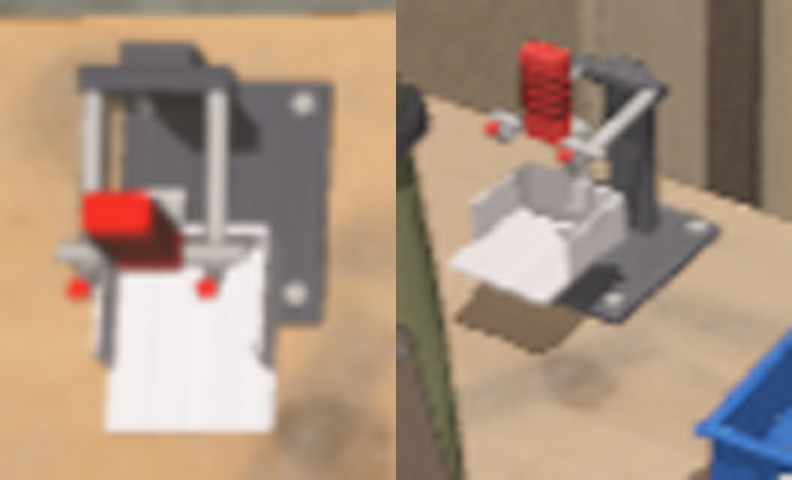

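View pics/bin.png

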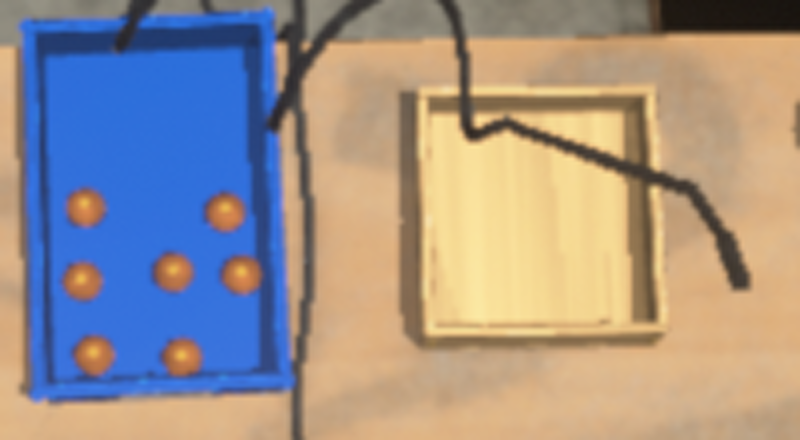

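```bash
python3 - <<'E'
from h import *
T=lambda x,y,z:w('top',145+x/6,160+y/6,z)
B=lambda x,y,z:w('top',235+x/4,150+y/4,z)
print('griptop',T(117,213,.177));print('gripcorners',T(83,195,.177),T(151,194,.177),T(152,235,.177),T(86,236,.177))
print('tips',T(78,289,.124),T(207,288,.124));print('prong R',T(216,95,.116),T(211,240,.116))
print('lip',T(105,431,.0515),T(272,431,.0515),'base corner',T(332,84,.008),T(324,324,.008))
S=lambda x,y,z:w('scene',225+(x-396)/6,170+y/6,z)
print('scene lip',S(450,262,.0515),S(548,302,.0515),'grip top ctr',S(547,46,.177))
print('bin rim outer',[B(*p,.05) for p in[(22,22),(272,10),(292,385),(33,398)]])
print('bin floor corners',[B(*p,.004) for p in[(45,48),(248,45)]])
print('kit rim',[B(*p,.045) for p in[(418,88),(655,87),(663,335),(423,340)]])
print('feet',[B(*p,.022)[:2] for p in[(85,208),(225,212),(83,281),(173,271),(241,274),(94,355),(182,357)]])
K,r,t=P('top');K2,r2,t2=P('scene')
M=lambda K,r,t:K@np.c_[cv2.Rodrigues(r)[0],t]
for p,q in [((451.6,225.6),(478,290)),((508,247),(503,296)),((440,228),(466,286)),((445,225),(472,290))]:
    X=cv2.triangulatePoints(M(K,r,t),M(K2,r2,t2),np.array(p)/1.25,np.array(q)/1.25)[:,0];X=X[:3]/X[3];print(X.round(3),px('top',X)*1.25-p,px('scene',X)*1.25-q)
o=env.get_obs();print(o['time_s'])
E
```

```text
griptop [0.5159 0.2766 0.177 ]
gripcorners [0.5233 0.2896 0.177 ] [0.5232 0.2641 0.177 ] [0.5071 0.2632 0.177 ] [0.5072 0.288  0.177 ]
tips [0.5007 0.3059 0.124 ] [0.5001 0.2554 0.124 ]
prong R [0.5823 0.2559 0.116 ] [0.522  0.2563 0.116 ]
lip [0.4591 0.314  0.0515] [0.4576 0.2452 0.0515] base corner [0.6226 0.2324 0.008 ] [0.514  0.2338 0.008 ]
scene lip [0.4609 0.3118 0.0515] [0.4584 0.2429 0.0515] grip top ctr [0.5177 0.2767 0.177 ]
bin rim outer [array([0.6564, 0.1215, 0.05  ]), array([ 0.6618, -0.0395,  0.05  ]), array([ 0.4151, -0.0471,  0.05  ]), array([0.4104, 0.1138, 0.05  ])]
bin floor corners [array([0.6552, 0.1122, 0.004 ]), array([ 0.6549, -0.023 ,  0.004 ])]
kit rim [array([ 0.609 , -0.1326,  0.045 ]), array([ 0.6069, -0.2861,  0.045 ]), array([ 0.4431, -0.282 ,  0.045 ]), array([ 0.443 , -0.1302,  0.045 ])]
feet [array([0.5395, 0.0841]), array([ 0.535 , -0.0063]), array([0.491 , 0.0855]), array([0.4964, 0.0277]), array([ 0.4936, -0.016 ]), array([0.4424, 0.0786]), array([0.4399, 0.0225])]
[ 0.57  -0.184  0.099] [[ 1.4   -0.975]] [[-1.    0.25]]
[ 0.503 -0.276  0.164] [[-0.5    0.375]] [[ 0.375 -0.125]]
[ 0.561 -0.157  0.108] [[0. 0.]] [[0. 0.]]
[ 0.572 -0.17   0.092] [[ 0.25  -0.125]] [[-0.25  0.  ]]
0.2
```

```bash
python3 -m pendant '[{"spin":1},{"spin":1},{"spin":1},{"spin":1},{"spin":1},{"spin":1},{"spin":1},{"spin":1},{"spin":1},{"spin":1}]'; python3 -m pendant '[{"spin":1},{"spin":1},{"spin":1},{"spin":1},{"spin":1},{"spin":1},{"spin":0.7},{}]'
```

```text
invalid input at $[0]: expected keys tx, ty, tz, spin, claw
invalid input at $[0]: expected keys tx, ty, tz, spin, claw
```

```bash
python3 -m pendant '[{"tx":0,"ty":0,"tz":0,"spin":1,"claw":0},{"tx":0,"ty":0,"tz":0,"spin":1,"claw":0},{"tx":0,"ty":0,"tz":0,"spin":1,"claw":0},{"tx":0,"ty":0,"tz":0,"spin":1,"claw":0},{"tx":0,"ty":0,"tz":0,"spin":1,"claw":0},{"tx":0,"ty":0,"tz":0,"spin":1,"claw":0},{"tx":0,"ty":0,"tz":0,"spin":1,"claw":0},{"tx":0,"ty":0,"tz":0,"spin":1,"claw":0},{"tx":0,"ty":0,"tz":0,"spin":1,"claw":0},{"tx":0,"ty":0,"tz":0,"spin":1,"claw":0}]'; python3 -m pendant '[{"tx":0,"ty":0,"tz":0,"spin":1,"claw":0},{"tx":0,"ty":0,"tz":0,"spin":1,"claw":0},{"tx":0,"ty":0,"tz":0,"spin":1,"claw":0},{"tx":0,"ty":0,"tz":0,"spin":1,"claw":0},{"tx":0,"ty":0,"tz":0,"spin":1,"claw":0},{"tx":0,"ty":0,"tz":0,"spin":1,"claw":0},{"tx":0,"ty":0,"tz":0,"spin":0.7,"claw":0},{"tx":0,"ty":0,"tz":0,"spin":0,"claw":0}]'
```

```text
time_s: 1.45
tool_pos: [0.2655, 0.5932, 0.2152]
tool_rot: [-180.0, 0.0, 115.8]
force: [0.3, 0.1, -0.4]
grip_width: 0.087
grasp_force: 0.0
time_s: 2.45
tool_pos: [0.2655, 0.5932, 0.2152]
tool_rot: [-180.0, 0.0, 89.1]
force: [-0.5, -0.7, 0.2]
grip_width: 0.0868
grasp_force: 0.0
```

```bash
python3 -m pendant '[{"tx":-0.78,"ty":0.64,"tz":0,"spin":0,"claw":0},{"tx":-0.78,"ty":0.64,"tz":0,"spin":0,"claw":0},{"tx":-0.78,"ty":0.64,"tz":0,"spin":0,"claw":0},{"tx":-0.78,"ty":0.64,"tz":0,"spin":0,"claw":0},{"tx":-0.78,"ty":0.64,"tz":0,"spin":0,"claw":0},{"tx":-0.78,"ty":0.64,"tz":0,"spin":0,"claw":0},{"tx":-0.78,"ty":0.63,"tz":0,"spin":0,"claw":0},{"tx":-0.78,"ty":0.63,"tz":0,"spin":0,"claw":0},{"tx":0,"ty":0,"tz":0,"spin":0,"claw":0}]'
python3 - <<'E'
from h import *
shot('scene','a1.png',(220,140,320,240),6)
E
```

```text
time_s: 3.58
tool_pos: [0.5187, 0.2718, 0.2157]
tool_rot: [179.9, 0.1, 88.6]
force: [-1.0, 0.6, -0.4]
grip_width: 0.0866
grasp_force: 0.0
```

View pics/a1.png

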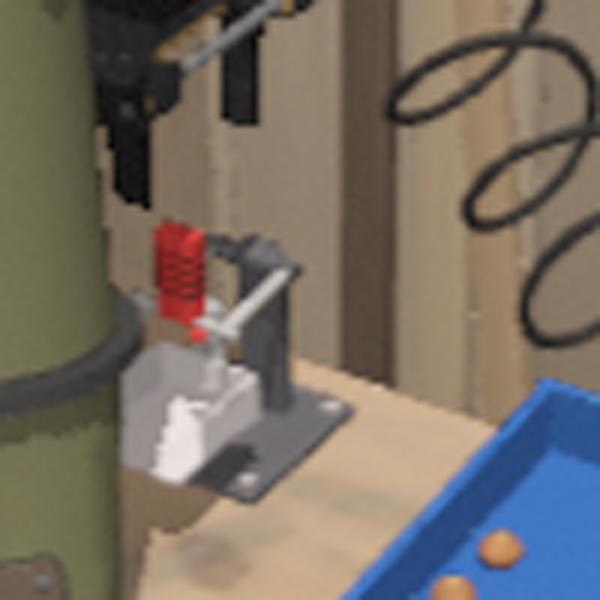

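The picture shows the open fingers above the red grip at (180,265), straddling it along x. Settle, then descend.

```bash
python3 -m pendant '[{"tx":0,"ty":0,"tz":0.4,"spin":0,"claw":0},{"tx":0,"ty":0,"tz":0.4,"spin":0,"claw":0},{"tx":0,"ty":0,"tz":0.43,"spin":0,"claw":0},{"tx":0,"ty":0,"tz":0,"spin":0,"claw":0},{"tx":0,"ty":0,"tz":0,"spin":0,"claw":0}]'
```

```text
time_s: 4.25
tool_pos: [0.5155, 0.2784, 0.1548]
tool_rot: [180.0, -0.0, 89.2]
force: [0.1, 0.7, 0.5]
grip_width: 0.087
grasp_force: 0.0
```

```bash
python3 -m pendant '[{"tx":0,"ty":0,"tz":0,"spin":0,"claw":1},{"tx":0,"ty":0,"tz":0,"spin":0,"claw":1},{"tx":0,"ty":0,"tz":0,"spin":0,"claw":1},{"tx":0,"ty":0,"tz":0,"spin":0,"claw":1},{"tx":0,"ty":0,"tz":0,"spin":0,"claw":1},{"tx":0,"ty":0,"tz":0,"spin":0,"claw":1},{"tx":0,"ty":0,"tz":0,"spin":0,"claw":1},{"tx":0,"ty":0,"tz":0,"spin":0,"claw":1}]' 45
```

```text
time_s: 5.25
tool_pos: [0.5157, 0.2773, 0.154]
tool_rot: [180.0, -0.0, 89.1]
force: [0.7, 0.4, -1.3]
grip_width: 0.0156
grasp_force: 45.0
```

```bash
python3 -m pendant '[{"tx":0,"ty":0,"tz":-0.2,"spin":0,"claw":1},{"tx":0,"ty":0,"tz":-0.2,"spin":0,"claw":1},{"tx":0,"ty":-0.2,"tz":0,"spin":0,"claw":1},{"tx":0,"ty":-0.4,"tz":0,"spin":0,"claw":1},{"tx":0,"ty":-0.4,"tz":0,"spin":0,"claw":1},{"tx":0,"ty":-0.4,"tz":0,"spin":0,"claw":1},{"tx":0,"ty":-0.2,"tz":0,"spin":0,"claw":1},{"tx":0,"ty":0,"tz":-0.4,"spin":-0.68,"claw":1},{"tx":0,"ty":0,"tz":-0.6,"spin":0,"claw":1},{"tx":0,"ty":0,"tz":-0.6,"spin":0,"claw":1}]'
python3 - <<'E'
from h import *
a=cams.read_camera('top')[:,:,::-1];b=cams.read_camera('scene')[:,:,::-1]
c=lambda im,x,y,w_,h_,s: cv2.resize(im[y:y+h_,x:x+w_],None,fx=s,fy=s,interpolation=cv2.INTER_CUBIC)
cv2.imwrite('pics/c1.png',np.hstack([c(b,285,130,130,150,3),c(a,230,100,133,150,3)]))
E
```

```text
time_s: 6.5
tool_pos: [0.4354, 0.2783, 0.2547]
tool_rot: [180.0, 0.0, 91.8]
force: [-0.1, -0.2, -1.2]
grip_width: 0.0155
grasp_force: 45.0
```

View pics/c1.png

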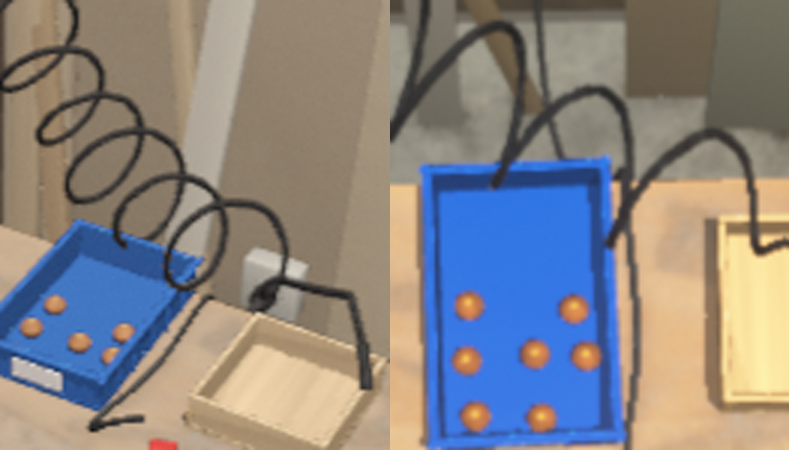

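```bash
python3 - <<'E'
from h import *
K,r,t=P('top');K2,r2,t2=P('scene')
M=lambda K,r,t:K@np.c_[cv2.Rodrigues(r)[0],t]
for q,p in [((123,245),(495,185)),((180,288),(608,245)),((262,300),(757,252)),((210,225),(608,245)),((350,296),(757+120,252+60)),((135,232),(495,185))]:
    p=np.array([230+(p[0]-390)/3,100+p[1]/3]);q=np.array([285+q[0]/3,130+q[1]/3])
    X=cv2.triangulatePoints(M(K,r,t),M(K2,r2,t2),p,q)[:,0];X=X[:3]/X[3];print(X.round(3),px('top',X)-p,px('scene',X)-q)
E
```

```text
[0.643 0.057 0.042] [[ 1.         -0.76666667]] [[-0.7         0.13333333]]
[ 0.585 -0.043  0.056] [[ 2.33333333 -1.56666667]] [[-1.7  0.2]]
[ 0.557 -0.158  0.106] [[-0.13333333  0.1       ]] [[0.16666667 0.        ]]
[ 0.565 -0.063  0.159] [[10.63333333 -6.96666667]] [[-7.4  0.8]]
[ 0.494 -0.256  0.188] [[ 7.36666667 -5.        ]] [[-5.36666667  1.13333333]]
[0.64  0.048 0.065] [[ 3.8        -2.66666667]] [[-2.7         0.26666667]]
```

```bash
python3 -m pendant '[{"tx":-0.59,"ty":0.5,"tz":0,"spin":0,"claw":1},{"tx":-0.59,"ty":0.5,"tz":0,"spin":0,"claw":1},{"tx":-0.59,"ty":0.5,"tz":0,"spin":0,"claw":1},{"tx":-0.59,"ty":0.5,"tz":0,"spin":0,"claw":1},{"tx":-0.59,"ty":0.5,"tz":0,"spin":0,"claw":1},{"tx":-0.59,"ty":0.5,"tz":0,"spin":0,"claw":1},{"tx":-0.59,"ty":0.54,"tz":0.4,"spin":0,"claw":1},{"tx":0,"ty":0,"tz":0.6,"spin":0,"claw":1},{"tx":0,"ty":0,"tz":0.2,"spin":0,"claw":1},{"tx":0,"ty":0,"tz":0,"spin":0,"claw":1}]'; python3 -m pendant '[{"tx":0,"ty":0,"tz":0.2,"spin":0,"claw":1},{"tx":0,"ty":0,"tz":0,"spin":0,"claw":1}]'
```

```text
time_s: 7.85
tool_pos: [0.6181, 0.0785, 0.1929]
tool_rot: [-179.9, 0.0, 91.9]
force: [0.5, 0.6, -2.3]
grip_width: 0.0158
grasp_force: 45.0
time_s: 8.1
tool_pos: [0.6187, 0.0782, 0.1839]
tool_rot: [-180.0, -0.0, 91.9]
force: [-1.3, -0.2, -1.5]
grip_width: 0.0151
grasp_force: 45.0
```

```bash
python3 -m pendant '[{"tx":-0.04,"ty":0,"tz":0.2,"spin":0,"claw":1},{"tx":0,"ty":0,"tz":0.4,"spin":0,"claw":1},{"tx":0,"ty":0,"tz":0.3,"spin":0,"claw":1},{"tx":0,"ty":0,"tz":0.3,"spin":0,"claw":1},{"tx":0,"ty":0,"tz":0,"spin":0,"claw":1}]'
python3 - <<'E'
from h import *
a=cams.read_camera('top')[:,:,::-1];b=cams.read_camera('scene')[:,:,::-1]
c=lambda im,x,y,w_,h_,s: cv2.resize(im[y:y+h_,x:x+w_],None,fx=s,fy=s,interpolation=cv2.INTER_CUBIC)
cv2.imwrite('pics/d1.png',np.hstack([c(b,270,170,100,110,4),c(a,230,145,90,110,4)]))
E
```

```text
time_s: 8.72
tool_pos: [0.6178, 0.0757, 0.122]
tool_rot: [-179.8, 0.0, 91.8]
force: [0.0, -0.7, -1.4]
grip_width: 0.0159
grasp_force: 45.0
```

View pics/d1.png

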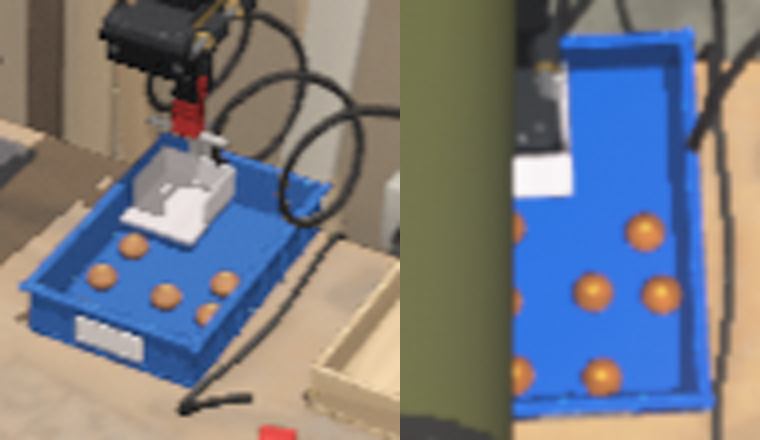

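The pan is inside the bin at its far end (scene crop (180,205)), with free floor ahead of the lip and no contact force.

```bash
python3 -m pendant '[{"tx":0,"ty":0,"tz":0.1,"spin":0,"claw":1},{"tx":0,"ty":0,"tz":0.1,"spin":0,"claw":1},{"tx":0,"ty":0,"tz":0.06,"spin":0,"claw":1},{"tx":0,"ty":0,"tz":0,"spin":0,"claw":1}]'; python3 -m pendant '[{"tx":0,"ty":0,"tz":0.02,"spin":0,"claw":1},{"tx":0,"ty":0,"tz":0,"spin":0,"claw":1}]'
```

```text
time_s: 9.32
tool_pos: [0.6189, 0.0758, 0.1107]
tool_rot: [-180.0, 0.0, 91.8]
force: [0.1, 0.6, -1.3]
grip_width: 0.0156
grasp_force: 45.0
time_s: 9.57
tool_pos: [0.6191, 0.0757, 0.11]
tool_rot: [180.0, -0.0, 91.8]
force: [0.6, 0.2, -1.2]
grip_width: 0.0156
grasp_force: 45.0
```

```bash
python3 -m pendant '[{"tx":0,"ty":0,"tz":0.02,"spin":0,"claw":1},{"tx":0,"ty":0,"tz":0,"spin":0,"claw":1}]'; python3 -m pendant '[{"tx":0,"ty":0,"tz":0.02,"spin":0,"claw":1},{"tx":0,"ty":0,"tz":0,"spin":0,"claw":1}]'; python3 -m pendant '[{"tx":0,"ty":0,"tz":0.02,"spin":0,"claw":1},{"tx":0,"ty":0,"tz":0,"spin":0,"claw":1}]'
```

```text
time_s: 9.82
tool_pos: [0.619, 0.0757, 0.1089]
tool_rot: [-180.0, -0.0, 91.8]
force: [1.5, 0.3, -1.6]
grip_width: 0.0156
grasp_force: 45.0
time_s: 10.07
tool_pos: [0.6193, 0.0758, 0.1084]
tool_rot: [180.0, -0.0, 91.8]
force: [0.1, -0.3, 0.8]
grip_width: 0.0155
grasp_force: 45.0
time_s: 10.32
tool_pos: [0.6197, 0.0758, 0.1082]
tool_rot: [179.9, -0.0, 91.8]
force: [-0.6, 0.2, 4.8]
grip_width: 0.0158
grasp_force: 45.0
```

```bash
python3 -m pendant '[{"tx":0,"ty":-0.3,"tz":0,"spin":0,"claw":1},{"tx":0,"ty":-0.3,"tz":0,"spin":0,"claw":1},{"tx":0,"ty":-0.3,"tz":0,"spin":0,"claw":1},{"tx":0,"ty":-0.3,"tz":0,"spin":0,"claw":1},{"tx":0,"ty":-0.3,"tz":0,"spin":0,"claw":1},{"tx":0,"ty":-0.3,"tz":0,"spin":0,"claw":1},{"tx":0,"ty":-0.2,"tz":0,"spin":0,"claw":1},{"tx":0,"ty":0,"tz":0,"spin":0,"claw":1}]'; python3 -m pendant '[{"tx":0,"ty":-0.2,"tz":0,"spin":0,"claw":1},{"tx":0,"ty":-0.2,"tz":0,"spin":0,"claw":1},{"tx":0,"ty":-0.15,"tz":0,"spin":0,"claw":1},{"tx":0,"ty":0,"tz":0,"spin":0,"claw":1}]'
```

```text
time_s: 11.32
tool_pos: [0.5189, 0.0728, 0.1081]
tool_rot: [179.9, -0.1, 91.8]
force: [-1.9, -0.2, 7.3]
grip_width: 0.0154
grasp_force: 45.0
time_s: 11.82
tool_pos: [0.4922, 0.072, 0.1082]
tool_rot: [179.9, -0.1, 91.8]
force: [0.9, -0.5, 6.3]
grip_width: 0.016
grasp_force: 45.0
```

```bash
python3 -m pendant '[{"tx":0,"ty":-0.2,"tz":0,"spin":0,"claw":1},{"tx":0,"ty":0,"tz":0,"spin":0,"claw":1}]'; python3 -m pendant '[{"tx":0,"ty":-0.06,"tz":0,"spin":0,"claw":1},{"tx":0,"ty":0,"tz":0,"spin":0,"claw":1}]';python3 - <<'E'
from h import *
a=cams.read_camera('top')[:,:,::-1];b=cams.read_camera('scene')[:,:,::-1]
c=lambda im,x,y,w_,h_,s: cv2.resize(im[y:y+h_,x:x+w_],None,fx=s,fy=s,interpolation=cv2.INTER_CUBIC)
cv2.imwrite('pics/e1.png',np.hstack([c(b,270,170,100,110,4),c(a,230,145,90,110,4)]))
E
```

```text
time_s: 12.08
tool_pos: [0.4821, 0.0716, 0.1081]
tool_rot: [179.9, -0.1, 91.8]
force: [0.5, 0.4, 6.5]
grip_width: 0.016
grasp_force: 45.0
time_s: 12.32
tool_pos: [0.4799, 0.0716, 0.1083]
tool_rot: [179.8, -0.1, 91.8]
force: [1.5, 0.3, 5.6]
grip_width: 0.0159
grasp_force: 45.0
```

View pics/e1.png

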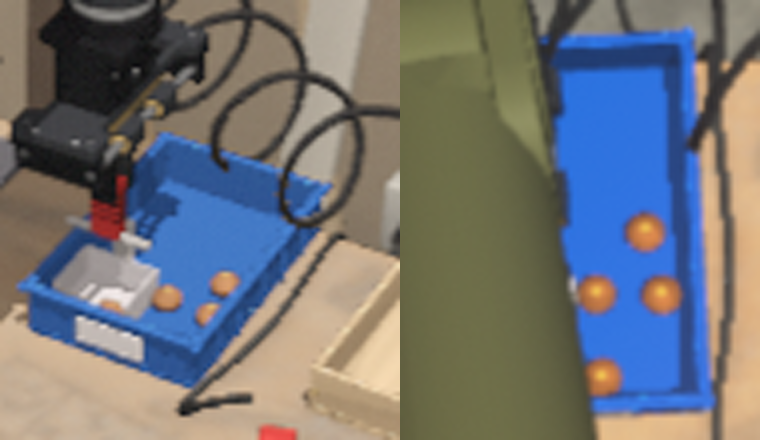

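Lane 1 feet are in the pan by the label wall (scene crop (108,305)), and 4 feet remain in the other lane.

```bash
python3 -m pendant '[{"tx":0,"ty":-0.05,"tz":0,"spin":0,"claw":1},{"tx":0,"ty":0,"tz":0,"spin":0,"claw":1}]'; python3 -m pendant '[{"tx":0,"ty":-0.03,"tz":0,"spin":0,"claw":1},{"tx":0,"ty":0,"tz":0,"spin":0,"claw":1}]'; python3 -m pendant '[{"tx":0,"ty":-0.03,"tz":0,"spin":0,"claw":1},{"tx":0,"ty":0,"tz":0,"spin":0,"claw":1}]'
```

```text
time_s: 12.68
tool_pos: [0.4775, 0.0715, 0.1083]
tool_rot: [179.8, -0.1, 91.8]
force: [1.8, 0.4, 6.4]
grip_width: 0.0157
grasp_force: 45.0
time_s: 12.92
tool_pos: [0.4762, 0.0715, 0.1084]
tool_rot: [179.8, -0.1, 91.8]
force: [1.9, -0.5, 5.9]
grip_width: 0.0155
grasp_force: 45.0
time_s: 13.18
tool_pos: [0.4756, 0.0715, 0.1087]
tool_rot: [179.7, -0.1, 91.8]
force: [4.1, -0.1, 4.4]
grip_width: 0.0157
grasp_force: 45.0
```

```bash
python3 -m pendant '[{"tx":0,"ty":0.01,"tz":-0.1,"spin":0,"claw":1},{"tx":0,"ty":0,"tz":-0.15,"spin":0,"claw":1},{"tx":0,"ty":0,"tz":-0.2,"spin":0,"claw":1},{"tx":0,"ty":0,"tz":-0.2,"spin":0,"claw":1},{"tx":0,"ty":0,"tz":-0.25,"spin":0,"claw":1},{"tx":0,"ty":0,"tz":-0.25,"spin":0,"claw":1},{"tx":0,"ty":0,"tz":-0.25,"spin":0,"claw":1},{"tx":0,"ty":0,"tz":-0.2,"spin":0,"claw":1},{"tx":0,"ty":0,"tz":0,"spin":0,"claw":1}]'
python3 - <<'E'
from h import *
a=cams.read_camera('top')[:,:,::-1];b=cams.read_camera('scene')[:,:,::-1]
c=lambda im,x,y,w_,h_,s: cv2.resize(im[y:y+h_,x:x+w_],None,fx=s,fy=s,interpolation=cv2.INTER_CUBIC)
cv2.imwrite('pics/f1.png',np.hstack([c(b,270,170,100,110,4),c(a,230,145,90,110,4)]))
E
```

```text
time_s: 14.3
tool_pos: [0.4737, 0.0713, 0.1877]
tool_rot: [180.0, -0.0, 91.8]
force: [0.3, -0.1, -1.7]
grip_width: 0.0156
grasp_force: 45.0
```

View pics/f1.png

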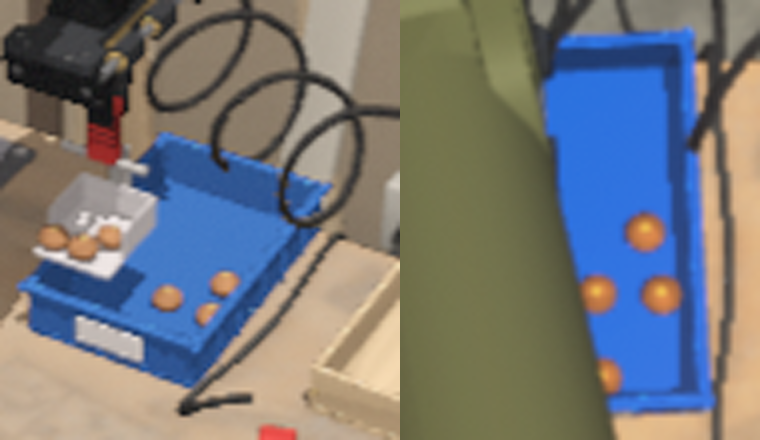

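Three feet ride on the pan (scene crop (52,237), (85,247), (108,237)), clear of the rim. Turn the mouth to -y, gently.

```bash
python3 -m pendant '[{"tx":0,"ty":0,"tz":0,"spin":-0.5,"claw":1},{"tx":0,"ty":0,"tz":0,"spin":-1,"claw":1},{"tx":0,"ty":0,"tz":0,"spin":-1,"claw":1},{"tx":0,"ty":0,"tz":0,"spin":-1,"claw":1},{"tx":0,"ty":0,"tz":0,"spin":-1,"claw":1},{"tx":0,"ty":0,"tz":0,"spin":-1,"claw":1},{"tx":0,"ty":0,"tz":0,"spin":-1,"claw":1},{"tx":0,"ty":0,"tz":0,"spin":-1,"claw":1},{"tx":0,"ty":0,"tz":0,"spin":-1,"claw":1},{"tx":0,"ty":0,"tz":0,"spin":-1,"claw":1}]'; python3 -m pendant '[{"tx":0,"ty":0,"tz":0,"spin":-1,"claw":1},{"tx":0,"ty":0,"tz":0,"spin":-1,"claw":1},{"tx":0,"ty":0,"tz":0,"spin":-1,"claw":1},{"tx":0,"ty":0,"tz":0,"spin":-1,"claw":1},{"tx":0,"ty":0,"tz":0,"spin":-1,"claw":1},{"tx":0,"ty":0,"tz":0,"spin":-1,"claw":1},{"tx":0,"ty":0,"tz":0,"spin":-1,"claw":1},{"tx":0,"ty":0,"tz":0,"spin":-1,"claw":1},{"tx":0,"ty":0,"tz":0,"spin":-1,"claw":1},{"tx":0,"ty":0,"tz":0,"spin":-1,"claw":1}]';  python3 -m pendant '[{"tx":0,"ty":0,"tz":0,"spin":-1,"claw":1},{"tx":0,"ty":0,"tz":0,"spin":-1,"claw":1},{"tx":0,"ty":0,"tz":0,"spin":-0.5,"claw":1},{"tx":0,"ty":0,"tz":0,"spin":0,"claw":1}]'
```

```text
time_s: 15.65
tool_pos: [0.4733, 0.0711, 0.1865]
tool_rot: [-179.9, -0.0, 130.0]
force: [-0.3, 1.0, -2.0]
grip_width: 0.0157
grasp_force: 45.0
time_s: 16.9
tool_pos: [0.4733, 0.0711, 0.1865]
tool_rot: [-180.0, -0.0, 170.0]
force: [-0.8, -0.7, -2.2]
grip_width: 0.0156
grasp_force: 45.0
time_s: 17.4
tool_pos: [0.4735, 0.0711, 0.1867]
tool_rot: [-180.0, -0.0, 179.8]
force: [-0.2, -0.4, -1.2]
grip_width: 0.0155
grasp_force: 45.0
```

```bash
python3 -m pendant '[{"tx":-0.03,"ty":-0.08,"tz":0.03,"spin":0,"claw":1},{"tx":-0.06,"ty":-0.18,"tz":0.05,"spin":0,"claw":1},{"tx":-0.06,"ty":-0.28,"tz":0.06,"spin":0,"claw":1},{"tx":-0.07,"ty":-0.36,"tz":0.06,"spin":0,"claw":1},{"tx":-0.07,"ty":-0.36,"tz":0.06,"spin":0,"claw":1},{"tx":-0.06,"ty":-0.28,"tz":0.06,"spin":0,"claw":1},{"tx":-0.05,"ty":-0.18,"tz":0.05,"spin":0,"claw":1},{"tx":-0.03,"ty":-0.1,"tz":0.03,"spin":0,"claw":1},{"tx":0,"ty":0,"tz":0,"spin":0,"claw":1}]'
python3 - <<'E'
from h import *
a=cams.read_camera('top')[:,:,::-1];b=cams.read_camera('scene')[:,:,::-1]
c=lambda im,x,y,w_,h_,s: cv2.resize(im[y:y+h_,x:x+w_],None,fx=s,fy=s,interpolation=cv2.INTER_CUBIC)
cv2.imwrite('pics/g1.png',np.hstack([c(b,280,170,150,120,3),c(a,280,150,130,120,3)]))
E
```

```text
time_s: 18.52
tool_pos: [0.4948, -0.02, 0.1668]
tool_rot: [-180.0, -0.0, 179.8]
force: [-0.2, 0.2, -1.2]
grip_width: 0.0154
grasp_force: 45.0
```

View pics/g1.png

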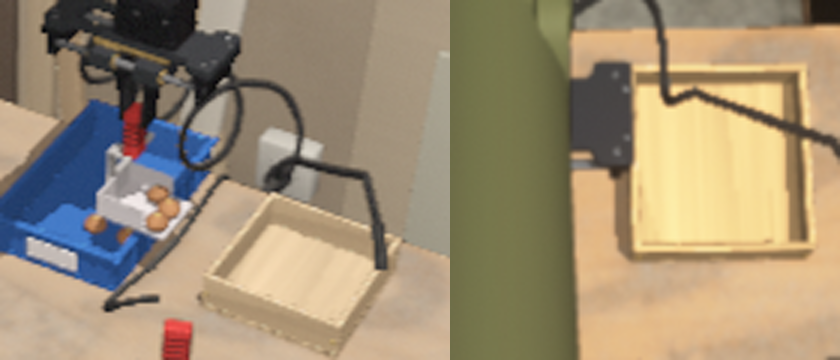

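```bash
python3 -m pendant '[{"tx":0,"ty":-0.5,"tz":0,"spin":0,"claw":1},{"tx":0,"ty":-0.95,"tz":0,"spin":0,"claw":1},{"tx":0,"ty":-1,"tz":0,"spin":0,"claw":1},{"tx":0,"ty":1,"tz":0,"spin":0,"claw":1},{"tx":0,"ty":1,"tz":0,"spin":0,"claw":1},{"tx":0,"ty":0.4,"tz":0,"spin":0,"claw":1},{"tx":0,"ty":0,"tz":0,"spin":0,"claw":1}]'
python3 - <<'E'
from h import *
a=cams.read_camera('top')[:,:,::-1];b=cams.read_camera('scene')[:,:,::-1]
c=lambda im,x,y,w_,h_,s: cv2.resize(im[y:y+h_,x:x+w_],None,fx=s,fy=s,interpolation=cv2.INTER_CUBIC)
cv2.imwrite('pics/g2.png',np.hstack([c(b,280,170,150,120,3),c(a,280,150,130,120,3)]))
E
```

```text
time_s: 19.5
tool_pos: [0.495, -0.0201, 0.1671]
tool_rot: [180.0, 0.0, -179.9]
force: [-0.2, -0.3, -2.1]
grip_width: 0.0152
grasp_force: 45.0
```

View pics/g2.png

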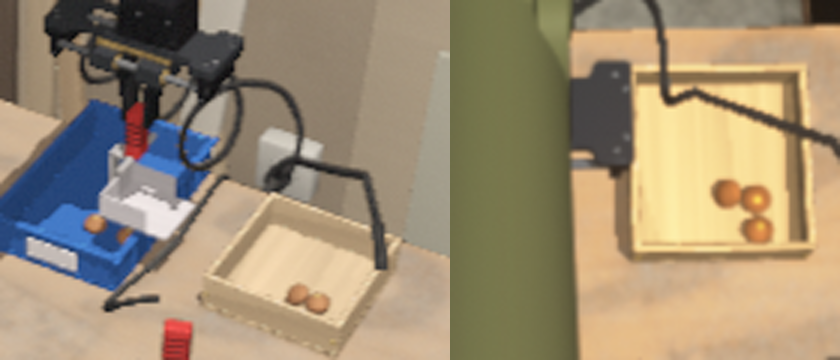

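All three feet lie in the kit box (top crop (727,193), (755,198), (757,230)), and the pan is empty. Now lane 2.

```bash
python3 -m pendant '[{"tx":0,"ty":0,"tz":-0.3,"spin":1,"claw":1},{"tx":0,"ty":0,"tz":-0.3,"spin":1,"claw":1},{"tx":0,"ty":0,"tz":-0.2,"spin":1,"claw":1},{"tx":0,"ty":0,"tz":0,"spin":1,"claw":1},{"tx":0,"ty":0,"tz":0,"spin":1,"claw":1},{"tx":0,"ty":0,"tz":0,"spin":1,"claw":1},{"tx":0,"ty":0,"tz":0,"spin":1,"claw":1},{"tx":0,"ty":0,"tz":0,"spin":1,"claw":1},{"tx":0,"ty":0,"tz":0,"spin":1,"claw":1},{"tx":0,"ty":0,"tz":0,"spin":1,"claw":1}]'; python3 -m pendant '[{"tx":0,"ty":0,"tz":0,"spin":1,"claw":1},{"tx":0,"ty":0,"tz":0,"spin":1,"claw":1},{"tx":0,"ty":0,"tz":0,"spin":1,"claw":1},{"tx":0,"ty":0,"tz":0,"spin":1,"claw":1},{"tx":0,"ty":0,"tz":0,"spin":1,"claw":1},{"tx":0,"ty":0,"tz":0,"spin":1,"claw":1},{"tx":0,"ty":0,"tz":0,"spin":1,"claw":1},{"tx":0,"ty":0,"tz":0,"spin":1,"claw":1},{"tx":0,"ty":0,"tz":0,"spin":1,"claw":1},{"tx":0,"ty":0,"tz":0,"spin":1,"claw":1}]';  python3 -m pendant '[{"tx":0,"ty":0,"tz":0,"spin":1,"claw":1},{"tx":0,"ty":0,"tz":0,"spin":1,"claw":1},{"tx":0,"ty":0,"tz":0,"spin":0,"claw":1}]'
```

```text
time_s: 20.85
tool_pos: [0.4948, -0.0244, 0.207]
tool_rot: [-180.0, 0.0, 139.5]
force: [-0.1, 0.3, -1.9]
grip_width: 0.0156
grasp_force: 45.0
time_s: 22.1
tool_pos: [0.4948, -0.0244, 0.207]
tool_rot: [180.0, 0.0, 99.5]
force: [-0.4, 0.9, -1.5]
grip_width: 0.0155
grasp_force: 45.0
time_s: 22.48
tool_pos: [0.4949, -0.0241, 0.207]
tool_rot: [180.0, 0.0, 91.7]
force: [-0.4, -0.4, -2.5]
grip_width: 0.0153
grasp_force: 45.0
```

```bash
python3 -m pendant '[{"tx":0.135,"ty":0.63,"tz":0,"spin":0,"claw":1},{"tx":0.135,"ty":0.64,"tz":0,"spin":0,"claw":1},{"tx":0.135,"ty":0.64,"tz":0,"spin":0,"claw":1},{"tx":0.135,"ty":0.63,"tz":0,"spin":0,"claw":1},{"tx":0,"ty":0,"tz":0,"spin":0,"claw":1},{"tx":0,"ty":0,"tz":0.5,"spin":0,"claw":1},{"tx":0,"ty":0,"tz":0.5,"spin":0,"claw":1},{"tx":0,"ty":0,"tz":0.3,"spin":0,"claw":1},{"tx":0,"ty":0,"tz":0.3,"spin":0,"claw":1},{"tx":0,"ty":0,"tz":0,"spin":0,"claw":1}]'
python3 - <<'E'
from h import *
a=cams.read_camera('top');b=cams.read_camera('scene')
for n,im,(x0,y0,x1,y1) in(('top',a,(238,150,310,252)),('scene',b,(270,200,380,280))):
    h=cv2.cvtColor(im,cv2.COLOR_RGB2HSV)
    m=cv2.inRange(h,(5,110,80),(20,255,255));k=np.zeros_like(m);k[y0:y1,x0:x1]=1;m*=k
    N,_,st,c=cv2.connectedComponentsWithStats(m)
    for i in range(1,N):
        if st[i,4]>15: print(n,c[i].round(1),st[i,4],w(n,*c[i],.016 if n=='top' else .013))
E
```

```text
time_s: 23.72
tool_pos: [0.6201, 0.0085, 0.126]
tool_rot: [-179.9, 0.0, 91.8]
force: [0.1, 0.0, -1.6]
grip_width: 0.0155
grasp_force: 45.0
top [290.7 202.6] 55 [ 0.5379 -0.0047  0.016 ]
top [280.8 218.2] 20 [0.4967 0.0214 0.016 ]
top [295.1 218.3] 57 [ 0.4955 -0.0156  0.016 ]
top [280.1 239.1] 53 [0.4416 0.0238 0.016 ]
scene [325.3 240.6] 22 [ 0.5353 -0.0037  0.013 ]
scene [311.4 244.1] 25 [0.4958 0.027  0.013 ]
scene [377.9 268. ] 17 [ 0.5003 -0.2119  0.013 ]
```

```bash
python3 -m pendant '[{"tx":0,"ty":0,"tz":0.15,"spin":0,"claw":1},{"tx":0,"ty":0,"tz":0.12,"spin":0,"claw":1},{"tx":0,"ty":0,"tz":0.06,"spin":0,"claw":1},{"tx":0,"ty":0,"tz":0,"spin":0,"claw":1},{"tx":0,"ty":0,"tz":0,"spin":0,"claw":1}]'; python3 -m pendant '[{"tx":0,"ty":0,"tz":0.03,"spin":0,"claw":1},{"tx":0,"ty":0,"tz":0,"spin":0,"claw":1}]'
```

```text
time_s: 24.45
tool_pos: [0.6211, 0.0086, 0.1106]
tool_rot: [180.0, -0.0, 91.8]
force: [-0.6, -0.5, -0.3]
grip_width: 0.0156
grasp_force: 45.0
time_s: 24.7
tool_pos: [0.6209, 0.0086, 0.1089]
tool_rot: [180.0, -0.0, 91.8]
force: [-0.6, -0.1, -1.5]
grip_width: 0.0152
grasp_force: 45.0
```

```bash
python3 -m pendant '[{"tx":0,"ty":0,"tz":0.03,"spin":0,"claw":1},{"tx":0,"ty":0,"tz":0,"spin":0,"claw":1}]'; python3 -m pendant '[{"tx":0,"ty":0,"tz":0.01,"spin":0,"claw":1},{"tx":0,"ty":0,"tz":0,"spin":0,"claw":1}]'
```

```text
time_s: 24.95
tool_pos: [0.6213, 0.0086, 0.1082]
tool_rot: [179.9, -0.0, 91.8]
force: [-1.0, 0.1, 3.4]
grip_width: 0.0157
grasp_force: 45.0
time_s: 25.2
tool_pos: [0.6214, 0.0086, 0.1082]
tool_rot: [179.9, -0.0, 91.8]
force: [-1.7, -0.4, 6.9]
grip_width: 0.016
grasp_force: 45.0
```

```bash
python3 -m pendant '[{"tx":0,"ty":-0.3,"tz":0,"spin":0,"claw":1},{"tx":0,"ty":-0.3,"tz":0,"spin":0,"claw":1},{"tx":0,"ty":-0.3,"tz":0,"spin":0,"claw":1},{"tx":0,"ty":-0.3,"tz":0,"spin":0,"claw":1},{"tx":0,"ty":-0.3,"tz":0,"spin":0,"claw":1},{"tx":0,"ty":-0.3,"tz":0,"spin":0,"claw":1},{"tx":0,"ty":-0.2,"tz":0,"spin":0,"claw":1},{"tx":0,"ty":0,"tz":0,"spin":0,"claw":1}]'; python3 -m pendant '[{"tx":0,"ty":-0.2,"tz":0,"spin":0,"claw":1},{"tx":0,"ty":-0.2,"tz":0,"spin":0,"claw":1},{"tx":0,"ty":-0.2,"tz":0,"spin":0,"claw":1},{"tx":0,"ty":0,"tz":0,"spin":0,"claw":1}]'
python3 -m pendant '[{"tx":0,"ty":-0.15,"tz":0,"spin":0,"claw":1},{"tx":0,"ty":0,"tz":0,"spin":0,"claw":1}]'
python3 - <<'E'
from h import *
b=cams.read_camera('scene')[:,:,::-1]
cv2.imwrite('pics/k1.png',cv2.resize(b[190:280,270:370],None,fx=6,fy=6,interpolation=cv2.INTER_CUBIC))
E
```

```text
time_s: 26.2
tool_pos: [0.5208, 0.0055, 0.1082]
tool_rot: [179.9, -0.1, 91.8]
force: [-3.2, -0.4, 8.6]
grip_width: 0.0158
grasp_force: 45.0
time_s: 26.7
tool_pos: [0.4912, 0.0046, 0.1082]
tool_rot: [179.9, -0.1, 91.8]
force: [-1.3, -0.7, 8.9]
grip_width: 0.0152
grasp_force: 45.0
time_s: 26.95
tool_pos: [0.4842, 0.0044, 0.1082]
tool_rot: [179.9, -0.1, 91.8]
force: [-0.0, 0.6, 8.0]
grip_width: 0.0157
grasp_force: 45.0
```

View pics/k1.png

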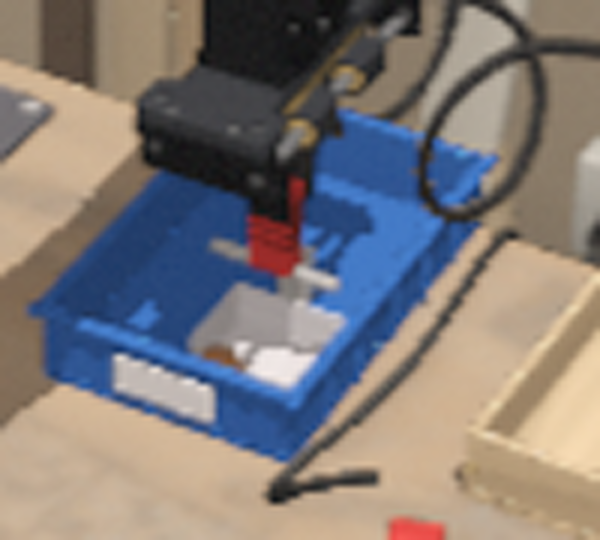

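One foot is visible in the pan (225,355), none outside it. Push on to the wall and lift.

```bash
python3 -m pendant '[{"tx":0,"ty":-0.1,"tz":0,"spin":0,"claw":1},{"tx":0,"ty":0,"tz":0,"spin":0,"claw":1}]'; python3 -m pendant '[{"tx":0,"ty":-0.04,"tz":0,"spin":0,"claw":1},{"tx":0,"ty":0,"tz":0,"spin":0,"claw":1}]'; python3 -m pendant '[{"tx":0,"ty":-0.02,"tz":0,"spin":0,"claw":1},{"tx":0,"ty":0,"tz":0,"spin":0,"claw":1}]'
```

```text
time_s: 27.25
tool_pos: [0.4795, 0.0042, 0.1082]
tool_rot: [179.8, -0.0, 91.8]
force: [1.2, -1.2, 7.1]
grip_width: 0.0158
grasp_force: 45.0
time_s: 27.5
tool_pos: [0.4785, 0.0042, 0.1084]
tool_rot: [179.7, -0.0, 91.8]
force: [2.3, -0.6, 5.5]
grip_width: 0.0159
grasp_force: 45.0
time_s: 27.75
tool_pos: [0.4781, 0.0042, 0.1086]
tool_rot: [179.6, -0.0, 91.8]
force: [1.9, 0.1, 5.2]
grip_width: 0.0156
grasp_force: 45.0
```

```bash
python3 -m pendant '[{"tx":0,"ty":-0.03,"tz":0,"spin":0,"claw":1},{"tx":0,"ty":0,"tz":0,"spin":0,"claw":1}]'; python3 -m pendant '[{"tx":0,"ty":0.01,"tz":-0.1,"spin":0,"claw":1},{"tx":0,"ty":0,"tz":-0.15,"spin":0,"claw":1},{"tx":0,"ty":0,"tz":-0.2,"spin":0,"claw":1},{"tx":0,"ty":0,"tz":-0.2,"spin":0,"claw":1},{"tx":0,"ty":0,"tz":-0.25,"spin":0,"claw":1},{"tx":0,"ty":0,"tz":-0.25,"spin":0,"claw":1},{"tx":0,"ty":0,"tz":-0.25,"spin":0,"claw":1},{"tx":0,"ty":0,"tz":-0.2,"spin":0,"claw":1},{"tx":0,"ty":0,"tz":0,"spin":0,"claw":1}]'
python3 - <<'E'
from h import *
a=cams.read_camera('top')[:,:,::-1];b=cams.read_camera('scene')[:,:,::-1]
c=lambda im,x,y,w_,h_,s: cv2.resize(im[y:y+h_,x:x+w_],None,fx=s,fy=s,interpolation=cv2.INTER_CUBIC)
cv2.imwrite('pics/l1.png',np.hstack([c(b,270,170,100,110,4),c(a,230,145,90,110,4)]))
E
```

```text
time_s: 28.0
tool_pos: [0.4773, 0.0041, 0.1089]
tool_rot: [179.5, -0.0, 91.8]
force: [4.8, 0.2, 5.9]
grip_width: 0.0158
grasp_force: 45.0
time_s: 29.12
tool_pos: [0.4747, 0.004, 0.1876]
tool_rot: [180.0, -0.0, 91.8]
force: [0.1, -0.4, -2.0]
grip_width: 0.0154
grasp_force: 45.0
```

View pics/l1.png

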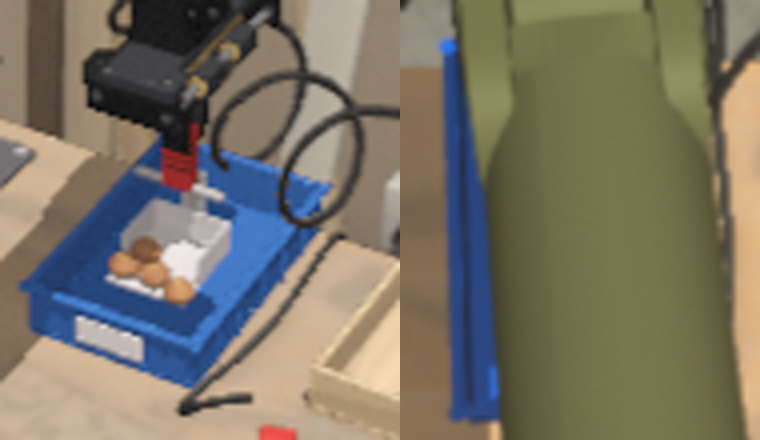

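All four feet are on the pan (scene crop (147,248), (122,265), (153,273), (178,290)). Turn gently as before.

```bash
python3 -m pendant '[{"tx":0,"ty":0,"tz":0,"spin":-0.5,"claw":1},{"tx":0,"ty":0,"tz":0,"spin":-1,"claw":1},{"tx":0,"ty":0,"tz":0,"spin":-1,"claw":1},{"tx":0,"ty":0,"tz":0,"spin":-1,"claw":1},{"tx":0,"ty":0,"tz":0,"spin":-1,"claw":1},{"tx":0,"ty":0,"tz":0,"spin":-1,"claw":1},{"tx":0,"ty":0,"tz":0,"spin":-1,"claw":1},{"tx":0,"ty":0,"tz":0,"spin":-1,"claw":1},{"tx":0,"ty":0,"tz":0,"spin":-1,"claw":1},{"tx":0,"ty":0,"tz":0,"spin":-1,"claw":1}]'; python3 -m pendant '[{"tx":0,"ty":0,"tz":0,"spin":-1,"claw":1},{"tx":0,"ty":0,"tz":0,"spin":-1,"claw":1},{"tx":0,"ty":0,"tz":0,"spin":-1,"claw":1},{"tx":0,"ty":0,"tz":0,"spin":-1,"claw":1},{"tx":0,"ty":0,"tz":0,"spin":-1,"claw":1},{"tx":0,"ty":0,"tz":0,"spin":-1,"claw":1},{"tx":0,"ty":0,"tz":0,"spin":-1,"claw":1},{"tx":0,"ty":0,"tz":0,"spin":-1,"claw":1},{"tx":0,"ty":0,"tz":0,"spin":-1,"claw":1},{"tx":0,"ty":0,"tz":0,"spin":-1,"claw":1}]';  python3 -m pendant '[{"tx":0,"ty":0,"tz":0,"spin":-1,"claw":1},{"tx":0,"ty":0,"tz":0,"spin":-1,"claw":1},{"tx":0,"ty":0,"tz":0,"spin":-0.5,"claw":1},{"tx":0,"ty":0,"tz":0,"spin":0,"claw":1}]'; python3 -m pendant '[{"tx":-0.05,"ty":-0.06,"tz":0.05,"spin":0,"claw":1},{"tx":-0.1,"ty":-0.12,"tz":0.1,"spin":0,"claw":1},{"tx":-0.1,"ty":-0.12,"tz":0.1,"spin":0,"claw":1},{"tx":-0.1,"ty":-0.12,"tz":0.1,"spin":0,"claw":1},{"tx":-0.05,"ty":-0.06,"tz":0.05,"spin":0,"claw":1},{"tx":0,"ty":0,"tz":0,"spin":0,"claw":1}]'
python3 - <<'E'
from h import *
a=cams.read_camera('top')[:,:,::-1];b=cams.read_camera('scene')[:,:,::-1]
c=lambda im,x,y,w_,h_,s: cv2.resize(im[y:y+h_,x:x+w_],None,fx=s,fy=s,interpolation=cv2.INTER_CUBIC)
n=np.hstack([c(b,280,170,150,120,3),c(a,280,150,130,120,3)]);o=cv2.imread('pics/g2.png')
d=np.abs(n.astype(int)-o).max(2)
print('diff box top',(d[40:270,640:830]>40).mean(),'scene box',(d[195:350,210:400]>40).mean())
h=cv2.cvtColor(n,cv2.COLOR_BGR2HSV);m=cv2.inRange(h,(5,110,80),(18,255,255));N,_,st,ce=cv2.connectedComponentsWithStats(m)
for i in range(1,N):
    if st[i,4]>80:print(ce[i].round(),st[i,4])
cv2.imwrite('pics/m1.png',n)
E
```

```text
time_s: 30.48
tool_pos: [0.4742, 0.0039, 0.1865]
tool_rot: [-180.0, -0.0, 130.0]
force: [0.4, 0.0, -0.9]
grip_width: 0.0155
grasp_force: 45.0
time_s: 31.72
tool_pos: [0.4742, 0.0039, 0.1865]
tool_rot: [-180.0, -0.0, 170.0]
force: [1.6, 0.3, -2.7]
grip_width: 0.0154
grasp_force: 45.0
time_s: 32.22
tool_pos: [0.4743, 0.004, 0.1868]
tool_rot: [-180.0, -0.0, 179.8]
force: [-0.0, 0.2, -1.9]
grip_width: 0.0157
grasp_force: 45.0
time_s: 32.98
tool_pos: [0.4944, -0.0204, 0.1667]
tool_rot: [-180.0, -0.0, 179.8]
force: [0.5, -0.5, -1.1]
grip_width: 0.0153
grasp_force: 45.0
diff box top 0.007139588100686499 scene box 0.0024108658743633277
[792.  29.] 1008
[606.  33.] 246
[649.  36.] 101
[692.  35.] 422
[647.  79.] 356
[750.  86.] 2749
[763. 211.] 4326
[674. 103.] 83
[574. 155.] 84
[630. 190.] 142
[742. 195.] 1647
[170. 211.] 926
[748. 233.] 1090
[310. 300.] 673
```

The box has not moved. Same stroke again.

```bash
python3 -m pendant '[{"tx":0,"ty":-0.5,"tz":0,"spin":0,"claw":1},{"tx":0,"ty":-0.95,"tz":0,"spin":0,"claw":1},{"tx":0,"ty":-1,"tz":0,"spin":0,"claw":1},{"tx":0,"ty":1,"tz":0,"spin":0,"claw":1},{"tx":0,"ty":1,"tz":0,"spin":0,"claw":1},{"tx":0,"ty":0.4,"tz":0,"spin":0,"claw":1},{"tx":0,"ty":0,"tz":0,"spin":0,"claw":1}]'
python3 - <<'E'
from h import *
a=cams.read_camera('top')[:,:,::-1];b=cams.read_camera('scene')[:,:,::-1]
c=lambda im,x,y,w_,h_,s: cv2.resize(im[y:y+h_,x:x+w_],None,fx=s,fy=s,interpolation=cv2.INTER_CUBIC)
cv2.imwrite('pics/n1.png',np.hstack([c(b,280,170,150,120,2.8),c(a,280,150,130,120,2.8)]))
E
```

```text
time_s: 33.95
tool_pos: [0.4946, -0.0206, 0.1672]
tool_rot: [180.0, 0.0, -179.9]
force: [-1.0, -0.7, -2.0]
grip_width: 0.0157
grasp_force: 45.0
```

View pics/n1.png

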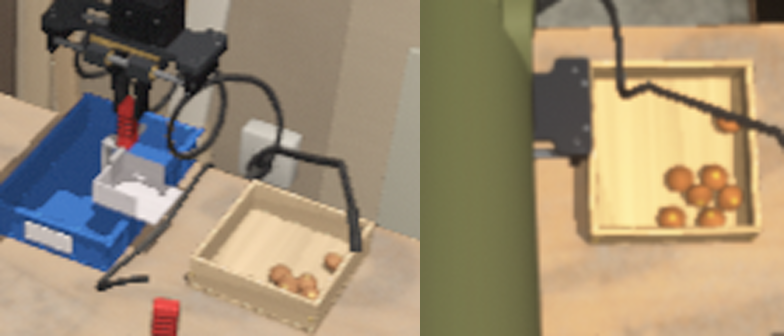

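All seven feet are in the kit box (top crop (680,178), (712,178), (698,195), (730,197), (670,216), (711,216), (727,123)), and the pan is empty. Bring the scoop back.

```bash
python3 -m pendant '[{"tx":0,"ty":0,"tz":-0.4,"spin":1,"claw":1},{"tx":0,"ty":0,"tz":-0.5,"spin":1,"claw":1},{"tx":0,"ty":0,"tz":-0.5,"spin":1,"claw":1},{"tx":0,"ty":0,"tz":-0.4,"spin":1,"claw":1},{"tx":0,"ty":0,"tz":0,"spin":1,"claw":1},{"tx":0,"ty":0,"tz":0,"spin":1,"claw":1},{"tx":0,"ty":0,"tz":0,"spin":1,"claw":1},{"tx":0,"ty":0,"tz":0,"spin":1,"claw":1},{"tx":0,"ty":0,"tz":0,"spin":1,"claw":1},{"tx":0,"ty":0,"tz":0,"spin":1,"claw":1}]'; python3 -m pendant '[{"tx":0,"ty":0,"tz":0,"spin":1,"claw":1},{"tx":0,"ty":0,"tz":0,"spin":1,"claw":1},{"tx":0,"ty":0,"tz":0,"spin":1,"claw":1},{"tx":0,"ty":0,"tz":0,"spin":1,"claw":1},{"tx":0,"ty":0,"tz":0,"spin":1,"claw":1},{"tx":0,"ty":0,"tz":0,"spin":1,"claw":1},{"tx":0,"ty":0,"tz":0,"spin":1,"claw":1},{"tx":0,"ty":0,"tz":0,"spin":1,"claw":1},{"tx":0,"ty":0,"tz":0,"spin":1,"claw":1},{"tx":0,"ty":0,"tz":0,"spin":1,"claw":1}]';  python3 -m pendant '[{"tx":0,"ty":0,"tz":0,"spin":1,"claw":1},{"tx":0,"ty":0,"tz":0,"spin":1,"claw":1},{"tx":0,"ty":0,"tz":0,"spin":0.7,"claw":1},{"tx":0,"ty":0,"tz":0,"spin":0,"claw":1}]'
```

```text
time_s: 35.3
tool_pos: [0.4944, -0.0248, 0.2571]
tool_rot: [-180.0, 0.0, 139.5]
force: [-0.9, -0.2, -1.7]
grip_width: 0.0158
grasp_force: 45.0
time_s: 36.55
tool_pos: [0.4944, -0.0247, 0.257]
tool_rot: [180.0, 0.0, 99.5]
force: [0.4, 0.2, -0.5]
grip_width: 0.0159
grasp_force: 45.0
time_s: 37.05
tool_pos: [0.4944, -0.0244, 0.2571]
tool_rot: [180.0, 0.0, 88.9]
force: [-0.3, -0.5, -1.0]
grip_width: 0.0154
grasp_force: 45.0
```

```bash
python3 -m pendant '[{"tx":0.75,"ty":-0.16,"tz":0,"spin":0,"claw":1},{"tx":0.75,"ty":-0.16,"tz":0,"spin":0,"claw":1},{"tx":0.75,"ty":-0.16,"tz":0,"spin":0,"claw":1},{"tx":0.75,"ty":-0.16,"tz":0,"spin":0,"claw":1},{"tx":0.75,"ty":-0.16,"tz":0,"spin":0,"claw":1},{"tx":0.75,"ty":-0.16,"tz":0,"spin":0,"claw":1},{"tx":0.75,"ty":-0.16,"tz":0,"spin":0,"claw":1},{"tx":0.76,"ty":-0.17,"tz":0,"spin":0,"claw":1},{"tx":0,"ty":0,"tz":0,"spin":0,"claw":1},{"tx":0,"ty":0,"tz":0,"spin":0,"claw":1}]'; python3 -m pendant '[{"tx":0,"ty":0,"tz":0.5,"spin":0,"claw":1},{"tx":0,"ty":0,"tz":0.5,"spin":0,"claw":1},{"tx":0,"ty":0,"tz":0.5,"spin":0,"claw":1},{"tx":0,"ty":0,"tz":0.14,"spin":0,"claw":1},{"tx":0,"ty":0,"tz":0,"spin":0,"claw":1},{"tx":0,"ty":0,"tz":0,"spin":0,"claw":1}]'
```

```text
time_s: 38.3
tool_pos: [0.4358, 0.2777, 0.2568]
tool_rot: [180.0, 0.1, 89.0]
force: [0.3, -1.6, -0.7]
grip_width: 0.0154
grasp_force: 45.0
time_s: 39.05
tool_pos: [0.436, 0.2791, 0.1763]
tool_rot: [179.9, -0.1, 89.0]
force: [0.7, 0.8, -1.4]
grip_width: 0.0156
grasp_force: 45.0
```

```bash
python3 -m pendant '[{"tx":-0.01,"ty":0.2,"tz":0,"spin":0,"claw":1},{"tx":0,"ty":0.4,"tz":0,"spin":0,"claw":1},{"tx":0,"ty":0.4,"tz":0,"spin":0,"claw":1},{"tx":0,"ty":0.4,"tz":0,"spin":0,"claw":1},{"tx":0,"ty":0.2,"tz":0,"spin":0,"claw":1},{"tx":0,"ty":0,"tz":0,"spin":0,"claw":1},{"tx":0,"ty":0,"tz":0,"spin":0,"claw":1}]'
```

```text
time_s: 39.92
tool_pos: [0.5145, 0.2773, 0.175]
tool_rot: [-180.0, -0.0, 89.0]
force: [-0.7, 0.4, -1.2]
grip_width: 0.0153
grasp_force: 45.0
```

```bash
python3 -m pendant '[{"tx":0,"ty":0.02,"tz":0.1,"spin":0,"claw":1},{"tx":0,"ty":0,"tz":0.15,"spin":0,"claw":1},{"tx":0,"ty":0,"tz":0.1,"spin":0,"claw":1},{"tx":0,"ty":0,"tz":0,"spin":0,"claw":1},{"tx":0,"ty":0,"tz":0,"spin":0,"claw":1}]'; python3 -m pendant '[{"tx":0,"ty":0,"tz":0.04,"spin":0,"claw":1},{"tx":0,"ty":0,"tz":0,"spin":0,"claw":1},{"tx":0,"ty":0,"tz":0,"spin":0,"claw":1}]'
```

```text
time_s: 40.55
tool_pos: [0.5162, 0.2771, 0.1576]
tool_rot: [180.0, -0.0, 89.0]
force: [-0.2, -0.1, -1.2]
grip_width: 0.0154
grasp_force: 45.0
time_s: 40.92
tool_pos: [0.5161, 0.2771, 0.1556]
tool_rot: [180.0, -0.0, 89.0]
force: [-0.1, 0.1, -1.6]
grip_width: 0.0157
grasp_force: 45.0
```

```bash
python3 -m pendant '[{"tx":0,"ty":0,"tz":0.03,"spin":0,"claw":1},{"tx":0,"ty":0,"tz":0,"spin":0,"claw":1},{"tx":0,"ty":0,"tz":0,"spin":0,"claw":1}]';  python3 -m pendant '[{"tx":0,"ty":0,"tz":0.02,"spin":0,"claw":1},{"tx":0,"ty":0,"tz":0,"spin":0,"claw":1},{"tx":0,"ty":0,"tz":0,"spin":0,"claw":1}]'
```

```text
time_s: 41.3
tool_pos: [0.5162, 0.2772, 0.1542]
tool_rot: [180.0, -0.0, 89.0]
force: [-0.2, -0.3, -0.0]
grip_width: 0.0154
grasp_force: 45.0
time_s: 41.68
tool_pos: [0.5164, 0.2772, 0.1539]
tool_rot: [180.0, -0.0, 89.0]
force: [-1.0, -0.6, 5.3]
grip_width: 0.0154
grasp_force: 45.0
```

Seated with 5 N; release and rise.

```bash
python3 -m pendant '[{"tx":0,"ty":0,"tz":-0.01,"spin":0,"claw":0.7},{"tx":0,"ty":0,"tz":0,"spin":0,"claw":0.6},{"tx":0,"ty":0,"tz":0,"spin":0,"claw":0.4},{"tx":0,"ty":0,"tz":0,"spin":0,"claw":0.2},{"tx":0,"ty":0,"tz":0,"spin":0,"claw":0},{"tx":0,"ty":0,"tz":0,"spin":0,"claw":0},{"tx":0,"ty":0,"tz":0,"spin":0,"claw":0},{"tx":0,"ty":0,"tz":0,"spin":0,"claw":0}]'; python3 -m pendant '[{"tx":0,"ty":0,"tz":-0.3,"spin":0,"claw":0},{"tx":0,"ty":0,"tz":-0.5,"spin":0,"claw":0},{"tx":0,"ty":0,"tz":-0.5,"spin":0,"claw":0},{"tx":0,"ty":0,"tz":-0.8,"spin":0,"claw":0},{"tx":0,"ty":0,"tz":-0.5,"spin":0,"claw":0},{"tx":0.8,"ty":0,"tz":0,"spin":0,"claw":0},{"tx":0.8,"ty":0,"tz":0,"spin":0,"claw":0},{"tx":0.8,"ty":0,"tz":0,"spin":0,"claw":0},{"tx":0,"ty":0,"tz":0,"spin":0,"claw":0},{"tx":0,"ty":0,"tz":0,"spin":0,"claw":0}]'
python3 - <<'E'
from h import *
a=cams.read_camera('top');b=cams.read_camera('scene')
def blobs(n,im,lo,hi,box,z,mn):
    h=cv2.cvtColor(im,cv2.COLOR_RGB2HSV);m=cv2.inRange(h,lo,hi);k=np.zeros_like(m);x0,y0,x1,y1=box;k[y0:y1,x0:x1]=1;m*=k
    N,_,st,c=cv2.connectedComponentsWithStats(m)
    for i in range(1,N):
        if st[i,4]>=mn:print(n,c[i].round(1),st[i].tolist(),w(n,*c[i],z))
blobs('top',a,(0,180,120),(4,255,255),(140,160,215,240),.177,5)
blobs('scene',b,(0,180,100),(4,255,255),(220,160,300,240),.148,5)
print('expected scene grip', px('scene',[.516,.279,.148]))
# compare scene crop with initial hang picture (scene part)
o=cv2.imread('pics/hang.png')[:,396:]
n=cv2.resize(b[170:250,225:291,::-1],None,fx=6,fy=6,interpolation=cv2.INTER_CUBIC)
print('scene diff',(np.abs(n.astype(int)-o).max(2)>40).mean())
blobs('top',a,(5,130,80),(16,255,220),(335,165,405,240),.015,15)
E
```

```text
time_s: 42.68
tool_pos: [0.5161, 0.2771, 0.1535]
tool_rot: [180.0, -0.0, 89.0]
force: [0.1, 0.1, 0.9]
grip_width: 0.0841
grasp_force: 0.0
time_s: 43.92
tool_pos: [0.5186, 0.3963, 0.2842]
tool_rot: [179.9, 0.0, 89.0]
force: [0.4, -0.7, -0.3]
grip_width: 0.087
grasp_force: 0.0
top [164.3 195.5] [159, 192, 12, 8, 82] [0.5159 0.2772 0.177 ]
scene [249.2 185.6] [246, 179, 8, 15, 72] [0.5125 0.2788 0.148 ]
expected scene grip [[249.7 185.1]]
scene diff 0.06262100168350168
top [387.6 196.4] [383, 192, 10, 9, 63] [ 0.5498 -0.259   0.015 ]
top [381.6 217.9] [368, 209, 28, 22, 305] [ 0.4923 -0.2402  0.015 ]
top [369.6 227.1] [365, 224, 10, 7, 50] [ 0.4684 -0.2078  0.015 ]
```

The scoop hangs exactly where it was at the start, the feet are in the box, and the arm is clear.

```bash
python3 -c "
from cell import env
print(env.sign_off())"
```

```text
the job is handed in; nothing more can be done
None
```

The job is handed in: all seven feet were scooped up in two passes and are in the kit box, and the empty scoop hangs back on its hanger; the last camera check showed both in place, though `sign_off` returned no verdict.

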